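# Clear the parts basket off the display base, then hold the glass dome over it

## Robot

A 6-joint arm with a two-finger parallel gripper is mounted at the origin on the work surface. World frame = base frame: x ahead of the robot, y to its left, z up, the work surface at z = 0. Lengths are in mm, angles in rad, forces in N, time in s.
With the tool pointing down it reaches from about 200 to 875 mm from the base axis. Payload 3.4 kg.
Tool frame: the origin (TCP) lies at the very end of the fingers, on their centre line; the grasp point (between the pads) lies 19 mm behind it; z points along the fingers, y is the direction in which the jaws open and shut (so a half turn about z gives the same grasp; the last joint's range is limited). The gripper opens to 94 mm and grips with 3 to 60 N. Pads are 16 mm wide; open, the fingers measure 119 mm over their backs; the gripper's body (75 mm by 177 mm) begins 78 mm behind the grasp point.
Start: joints at [-1.402, 0.276, 1.505, -0, 1.361, -0.121], TCP at [164.311, -551.06, 205.493] pointing down, gripper open.
Joint ranges: [-2.89, 2.89], [-0.75, 2.08], [0.22, 2.7], [-1.18, 4.32], [0.11, 2.71], [-2.7, 2.7]. Speed limits (rad/s): [2.57, 2.57, 3.14, 3.14, 3.14, 3.14].

## Interface

Orientations are given as a unit quaternion [x, y, z, w].
In Python, from station import arm gives the robot as it stands.
- The arm moves only by the tool jog_arm, never from a script. Its argument "increments" is a list of rows, each a list of 3 entries, a list of its own where there are three numbers: the shift along the tool's x, y, z in m, then the turn, a rotation vector about the tool's x, y, z in degrees, then the finger opening in m, from 0 to 0.094. A call has 1 to 20 rows; each row shifts and turns the commanded pose from where the row before left it, along the tool's axes as they then stand; what a row does not reach is not made up. A row lasts 1/10 s, in which the tool goes at most 50 mm and 8.59 degrees, less where a joint would pass 70% of its speed; a pose out of reach is approached as far as the arm can. A call is refused whole if a number of a shift passes 0.05 or a number of a turn 8.59, either way. A call with a gripper value outside its range is refused whole. The fingers move at their own pace and stop on an object; the grip force is fixed at half the most. Time passes only in rows, so rows that do not move let the fingers close. It gives the time, the measured TCP pose, the force and the opening at its end, in the units of the state.
- arm.observe(): the state, without advancing time (a new reading comes with each control period).
- arm.get_image(name): name is "scene" or "top" or "wrist"; returns a dict with "image" (480x640x3 uint8, blue, green, red), "fx", "fy", "cx", "cy" (pixels), "k1" (the pictures are not rectified: a ray, as slopes to the right and down, at radius r is drawn at 1 + k1 r^2 times it, then the intrinsics apply), "origin" and "orientation" of the camera in the world; the wrist camera has in their place "mount" (4x4, takes a point from camera to tool coordinates, whose origin is the TCP and whose axes are the flange's). Camera axes: x right, y down, z forward; pixel columns grow to the right and rows downward; lengths in mm; the calibration is good to about 2 mm. A picture is of the moment at which its call begins: read the wrist's pose just before it. There is no depth.
- arm.finish_job(): hands the job in, once; it reports no verdict.
Trained networks look in a picture, given as the dict that the camera call returned (one of the last four; its "shot" number tells which), for a name from the list of things; names that differ only in an ending like _2 or _b are one class to them, and where a whole thing is asked for, a point or a joint stands for the part that bears it (a point fixed in the world has none). Each returns a list of dicts, best first, with "conf" (0 to 1); they miss things now and then, are a little off and sometimes report something else, mostly with a low value. They report only what shows in the picture. A call takes as long as a camera call. They do not tell look-alikes from the thing itself.
- arm.trace(picture, label): "mask" (480x640 bool, what is visible of it) and "location" ([column, row] in pixels, amid what is visible of it).
- arm.landmark_of(picture, label): "location" ([column, row] in pixels: a listed point, or the origin of a listed thing).
The state is a dict: "clock": time; "joint_pos": joint angles; "joint_vel": joint speeds; "joint_efforts": joint torques, N m; "ee_pos": TCP position; "ee_rot": TCP orientation; "ft_force": force on the tool from outside, world axes, zero at the start; "ft_torque": the same for the moment, N m; "width": opening from 0.0 (shut) to 1.0 (fully open).
Only numpy, scipy, OpenCV 4.12 (cv2) and the standard library are available. Lean on these libraries where they do the work, as an engineer would, in place of code of your own. Each camera call takes 0.05 s, during which the arm holds its last target.

## Task

The little wire basket is standing on the round wooden display base: hang it by its handle loop on the hook stand and let go of it there. Then take the glass dome by its knob, lift it over the screwdriver rack, and hold it centred and level about a centimetre above the wooden base without letting it touch, so I can check the fit. Finish while still holding it there; do not bump the rack or disturb the tray, the loupe or the jar.

Things in the scene. Friction and masses are not known exactly. Their poses are not given: they have to be found in the camera images.
- stand_top (a point): Centre of the flat top face of the round light-wood display base (disc 150 mm across, 20 mm high, fixed on the green bench). z up. It is left or right of the rack; the dome starts on the other side.
- basket_grip (a point): Centre of the flat black grip on top of the basket's handle: 12 mm thick along its x, 26 mm wide along its y, 30 mm tall; pinch it across the 12 mm thickness. z up. The small steel wire basket (64 mm across, 40 mm high, 150 g, about 0.10 to 0.20 kg, brass wheels in it) starts on the display base, its underside 135 mm below this point. A rigid 5 mm wire loop in its y-z plane rises from its rim to its apex, and a thin stem joins apex to grip.
- basket_bail (a point): Underside of the apex of the basket's wire loop, 32.5 mm below the grip's centre and 102.5 mm above the basket's underside; same axes as basket_grip. This point rests on the hook when hung. The loop is 55 mm wide inside (along y) from the rim up to 25 mm below this point, then slopes in to the apex.
- hook_seat (a point): Middle of the top of the hook's level arm, 150 mm above the bench. The arm is an 8 mm steel bar along this frame's x; its +x end joins the post (55 mm off, 12 mm thick), its -x end turns up to a free tip 36 mm off; tip and post top stand 12 mm above the seat. Steel foot plate below, 130 x 100 x 10 mm. Fixed.
- hook: The same hook stand, fixed; origin on the bench 150 mm straight below hook_seat, same axes. The loop must cross the arm (basket y across hook x): with the basket below the level of the arm and the loop's apex just above the tip, slide it over the tip towards the post, then lower it on to the arm. The basket cannot come from above: the arm must enter the loop.
- basket: The wire basket; origin at the centre of its underside, axes as basket_grip.
- dome_knob (a point): Centre of the round wooden knob of the clear glass dome: 24 mm across, 26 mm tall, grip it from above. 95 mm above the dome's lower rim. The dome stands on the bench, 100 mm across, 108 mm high with its knob; 250 g, about 0.18 to 0.33 kg.
- dome_rim (a point): Centre of the dome's lower rim (open underside), on the dome's axis. z runs up the axis.
- dome: The glass dome; origin at dome_rim.
- stand: The wooden display base; origin at the centre of its underside, 20 mm below stand_top.
- rack: Screwdriver rack, fixed between dome and display base: wooden block 170 mm (its x) x 50 mm (its y) x 35 mm with five upright screwdrivers along x, the tallest reaching 108 mm above the bench. Origin at the centre of its underside.
- tray: Bystander: blue compartment tray 100 x 200 (its y) x 22 mm, on the bench; origin under its centre.
- loupe: Bystander: black eye loupe, 36 mm across, 30 mm high, standing on the bench; origin under its centre.
- jar: Bystander: small amber jar with black cap, 44 mm across, 50 mm high; origin under its centre.
Mind the look-alikes: they are no part of the job. What is shaped like the rack but black or blue is not meant. Leave any orange look-alike of the dome alone.

How it is judged (in metres and radians):
On the way, in this order (a step that is already met when the one before it is completed fails the run):
1. the basket hangs by its loop on the hook, let go (x of basket_bail in the frame of hook_seat between -0.03 and 0.03 m and y of basket_bail in the frame of hook_seat between -0.025 and 0.025 m and height (world z) of basket_bail between 0.135 and 0.17 m and angle between basket_grip's own z axis and vertical below 0.4 rad and contact force between basket and hook above 0.3 N and contact force between basket and the fingers below 0.05 N), for 0.3 s.
2. the dome is above the screwdriver rack (y of dome_rim in the frame of rack between -0.05 and 0.05 m and x of dome_rim in the frame of rack between -0.13 and 0.13 m and z of dome_rim in the frame of rack above 0.1 m), for 0.04 s.
At the end, for the whole second after the job is handed in: Dome still gripped and at rest, level within 0.1 rad, within 8 mm of the base's axis, rim 4 to 18 mm above the base's top, not touching it; basket released, hanging by its loop on the hook (apex within 30 mm along, 25 mm across the seat, 135 to 170 mm high, tilt under 0.4 rad) (all of step 1 and horizontal distance between dome_rim and stand_top below 0.008 m and z of dome_rim in the frame of stand_top between 0.004 and 0.018 m and angle between dome_rim's own z axis and vertical below 0.1 rad and contact force between dome and the fingers above 1 N and contact force between dome and stand below 0.05 N and linear speed of dome below 0.02 m/s); the arm keeps its last pose, push and grip.
It fails at once if the dome touches the wooden base (contact force between dome and stand above 0.5 N).
It fails at once if the screwdriver rack is bumped (contact force between rack and anything else above 2 N).
It fails at once if the tray is disturbed (distance of tray from where it was at the start of the episode above 0.02 m).
It fails at once if the loupe is disturbed (distance of loupe from where it was at the start of the episode above 0.02 m).
It fails at once if the jar is disturbed (distance of jar from where it was at the start of the episode above 0.02 m).
It also fails if it takes over 67 s, if anything falls off the work surface, if the arm or the gripper's body presses on something with over 40 N, if the wrist force passes 120 N, or if a joint passes its speed limit or range.

## Working session

There is one attempt and no reset: what is moved stays moved. The work goes in short steps, Python scripts to look and compute and a tool call to move; the robot and the scene stay as the last step left them, time stands still between calls to the robot, and variables do not carry over. Pictures are saved under pics/ and viewed, and the job is handed in when it is done.

Besides the shell and the picture viewer there is one more tool, called after "Call:" as name([rows], argument=value, ...), one row to a line, values as JSON. jog_arm: Moves the arm, as the interface text tells. Its arguments: {"type":"object","properties":{"increments":{"type":"array","items":{"type":"array"}}},"required":["increments"]}

```bash
ls; mkdir -p pics
cat > h.py <<'E'
import numpy as np, cv2
from station import arm
from scipy.spatial.transform import Rotation as R
def pose():
    s=arm.observe(); return np.array(s['ee_pos'],float),R.from_quat(s['ee_rot']),s
def cam(p,tp=None):
    if 'mount' in p:
        M=np.array(p['mount'],float); t,r=tp
        return t+r.apply(M[:3,3]), r.as_matrix()@M[:3,:3]
    o=np.array(p['origin'],float); q=np.array(p['orientation'],float)
    return o,(R.from_quat(q).as_matrix() if q.size==4 else q.reshape(3,3))
def ray(p,uv,tp=None):
    o,Rm=cam(p,tp); d=np.array([(uv[0]-p['cx'])/p['fx'],(uv[1]-p['cy'])/p['fy']])
    u=d.copy()
    for _ in range(30): u=d/(1+p['k1']*(u@u))
    return o,Rm@np.array([u[0],u[1],1.])
def onz(p,uv,z,tp=None):
    o,d=ray(p,uv,tp); return o+d*(z-o[2])/d[2]
def proj(p,X,tp=None):
    o,Rm=cam(p,tp); c=Rm.T@(np.array(X,float)-o); u=c[:2]/c[2]; u=u*(1+p['k1']*(u@u))
    return np.array([u[0]*p['fx']+p['cx'],u[1]*p['fy']+p['cy']])
def tri(rs):
    A=np.zeros((3,3));b=np.zeros(3)
    for o,d in rs:
        d=d/np.linalg.norm(d);P=np.eye(3)-np.outer(d,d);A+=P;b+=P@o
    x=np.linalg.solve(A,b); return x,[np.linalg.norm((np.eye(3)-np.outer(d,d)/(d@d))@(x-o)) for o,d in rs]
E
python3 - <<'E'
from h import *
import pickle
P={}
t,r,s=pose(); print(s)
for n in ['scene','top','wrist']:
    p=arm.get_image(n); P[n]=p; cv2.imwrite(f'pics/{n}0.png',p['image'])
    print(n,{k:v for k,v in p.items() if k!='image'})
    for l in ['stand_top','basket_grip','basket_bail','hook_seat','hook','dome_knob','dome_rim','rack','tray','loupe','jar','basket']:
        print(l,[(np.round(d['location'],1).tolist(),round(d['conf'],2)) for d in arm.landmark_of(p,l)][:4])
pickle.dump((P,t,r.as_quat()),open('p0.pkl','wb'))
E
```

```text
pics
{'clock': 0.0, 'joint_pos': array([-1.40200088e+00,  2.76593685e-01,  1.50610395e+00, -2.35863908e-05,
        1.36070010e+00, -1.21039592e-01]), 'joint_vel': array([ 0.00047058,  0.00058752,  0.00126764, -0.00038604,  0.00115463,
       -0.00115517]), 'joint_efforts': array([ 2.17240322e-04, -4.04586053e+01, -2.37237024e+01,  7.03998143e-02,
        3.44817247e-02, -1.01411267e-04]), 'ee_pos': array([ 164.20095058, -550.47046819,  204.61712782]), 'ee_rot': array([ 9.89517061e-01,  1.44413197e-01, -3.30771282e-05, -9.02008718e-04]), 'ft_force': array([0.06705411, 0.02881063, 0.03921029]), 'ft_torque': array([ 0.01574147,  0.04940234, -0.01559283]), 'width': 0.9992400951216327}
scene {'fx': 523.3120744631503, 'fy': 523.3120744631503, 'cx': 318.3149053368631, 'cy': 232.2922104837261, 'k1': 0.01761588277806897, 'origin': array([1256.49498444, -501.24141418,  803.77155019]), 'orientation': array([ 0.78243482,  0.41877162, -0.21476689, -0.40780052]), 'shot': 1}
stand_top [([234.0, 315.3], 0.94), ([231.1, 275.6], 0.39)]
basket_grip [([229.6, 265.5], 0.6)]
basket_bail [([229.2, 273.3],
[... 1281 characters left out ...]
 167.9], 0.73), ([337.3, 187.9], 0.42)]
basket [([400.8, 257.8], 0.58)]
wrist {'fx': 388.7740439258857, 'fy': 388.7740439258857, 'cx': 321.3153816656079, 'cy': 233.60120168902736, 'k1': -0.08553351044275999, 'mount': array([[ 4.46779531e-04, -9.70753231e-01, -2.40079080e-01,
         6.83218762e+01],
       [ 9.99999887e-01,  3.95055322e-04,  2.63572529e-04,
        -1.22565602e+00],
       [-1.61019366e-04, -2.40079170e-01,  9.70753298e-01,
        -1.79877907e+02],
       [ 0.00000000e+00,  0.00000000e+00,  0.00000000e+00,
         1.00000000e+00]]), 'shot': 3}
stand_top []
basket_grip []
basket_bail []
hook_seat []
hook []
dome_knob []
dome_rim []
rack []
tray []
loupe []
jar []
basket []
```

View pics/scene0.png

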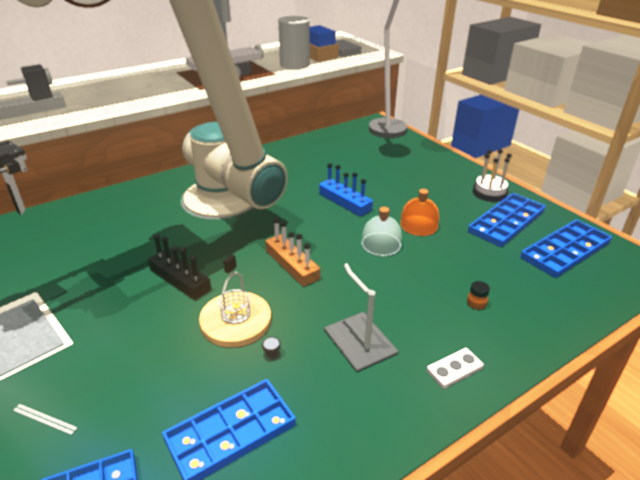

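View pics/top0.png

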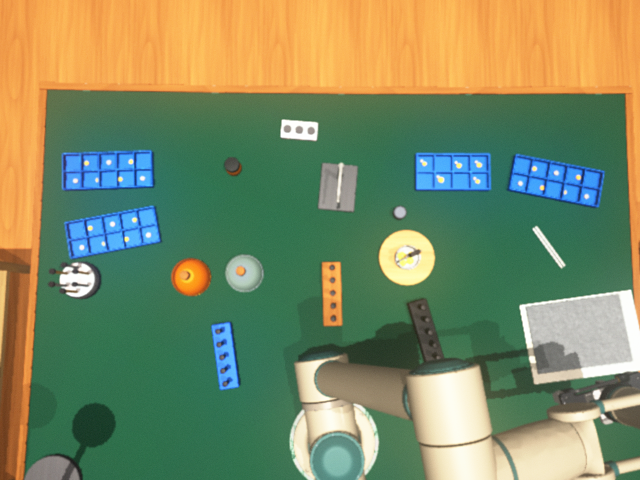

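Scene view: candidates for the dome are clear (382,233) and orange (421,213). The racks are wood (292,258), black (180,272) and blue (345,195). The tray nearest is (230,430), with other trays farther off. I choose the clear dome and the wooden rack. The base with the basket is at (235,315), the hook stand at (360,315). Next I'll take a close crop and measure.

Run:
```python
from h import *
import pickle
P,t,q=pickle.load(open('p0.pkl','rb'))
s,p=P['scene'],P['top']
a=cv2.resize(s['image'][230:360,170:300],(520,520),interpolation=2)
b=cv2.resize(p['image'][150:300,310:460][:130,:130],(520,520),interpolation=2)
cv2.imwrite('pics/c1.png',np.hstack([a,b])[:, :1040][:, :].copy() if 0 else cv2.resize(np.hstack([a,b]),(800,400)))
a=cv2.resize(s['image'][170:370,330:450],(360,600),interpolation=2)
b=cv2.resize(p['image'][150:300,215:365][:,:],(440,440),interpolation=2); b=cv2.copyMakeBorder(b,0,160,0,0,0)
cv2.imwrite('pics/c2.png',np.hstack([a,b]))
def T(n,us,ut,z=None):
    x,e=tri([ray(s,us),ray(p,ut)]); print(n,'tri',x.round(1),np.round(e,1),'' if z is None else (onz(s,us,z).round(1)[:2],onz(p,ut,z).round(1)[:2]))
T('stand_top',(234,315.3),(410.3,254.9),20)
T('grip',(229.6,265.5),(413,250.9),155)
T('bail',(229.2,273.3),(413.3,255.2),122.5)
T('seat',(357.8,279.1),(337.5,187.7),150)
T('hook',(350.4,330.9),(335.6,201.6),0)
T('knob',(383.8,213.5),(236.9,271.4),95)
T('rim',(384.1,243.7),(242.4,273.2),0)
T('rack',(292.6,264.3),(330.4,295.3),0)
T('tray',(230.8,432.4),(451.8,174.8),0)
T('loupe',(269.5,351.8),(398.5,214.1),0)
T('jar',(474.9,300.8),(234,167.9),0)
```

```text
stand_top tri [ 492.1 -201.    25. ] [3.1 3.1] (array([ 488.8, -196.5]), array([ 491.2, -204.6]))
grip tri [ 487.8 -191.4  152.1] [1.4 1.4] (array([ 490.4, -193.9]), array([ 488. , -189.7]))
bail tri [ 480.4 -193.8  128.2] [1. 1.] (array([ 474.5, -190.3]), array([ 480.5, -195.7]))
seat tri [650.4  -0.8 142.6] [2.6 2.6] (array([658.4,  -4.2]), array([647.2,  -2.6]))
hook tri [641.5  -2.7  -6. ] [1. 1.] (array([646.5,  -5.5]), array([639.8,  -3.3]))
knob tri [437.9 252.4  89.3] [2. 2.] (array([443.6, 244.5]), array([438.7, 253.3]))
rim tri [442.2 252.9  -2.6] [2.8 2.8] (array([446.1, 252.9]), array([440.3, 250.4]))
rack tri [382.5  11.7  -4.4] [1.8 1.8] (array([388.2,  10.4]), array([381.5,  10.3]))
tray tri [ 719.2 -322.6   -5.8] [3.3 3.3] (array([ 724.7, -321. ]), array([ 716.4, -324.2]))
loupe tri [ 605.2 -176.5    2.7] [0.4 0.4] (array([ 602.7, -175.8]), array([ 605.8, -176.6]))
jar tri [731.  277.8   6.6] [0. 0.] (array([726.6, 284.3]), array([732.6, 278.7]))
```

View pics/c1.png

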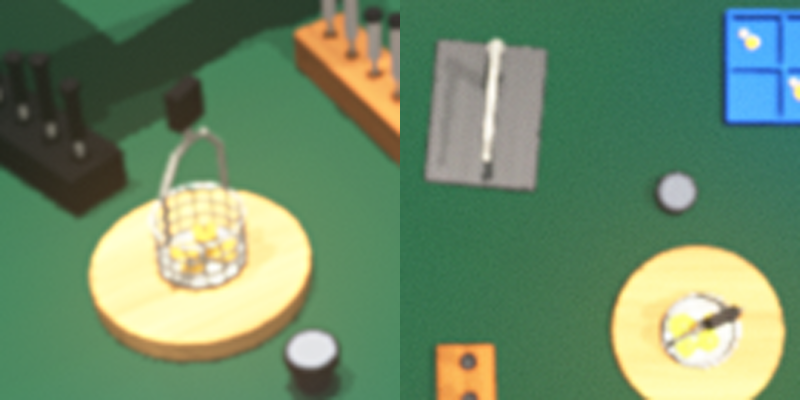

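View pics/c2.png

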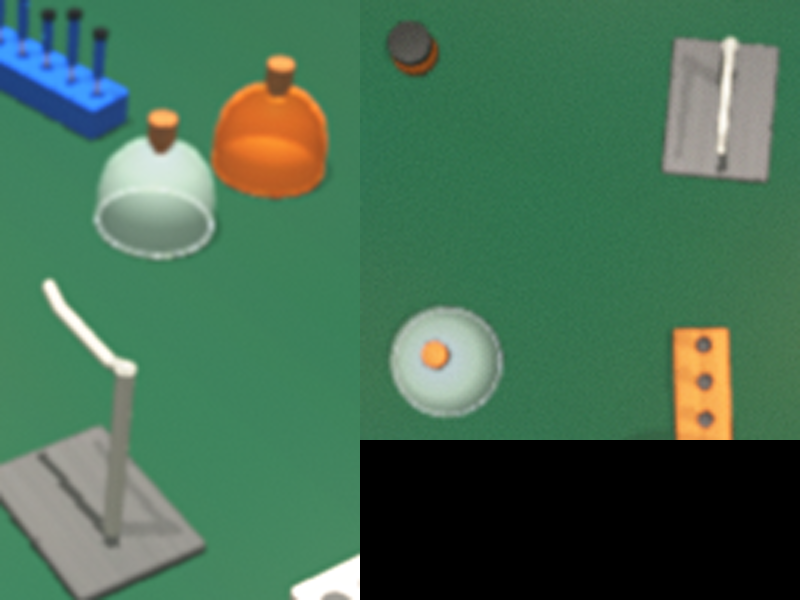

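The crops confirm the clear dome, the basket with its black grip on the base, and the hook. The hook's post is at the far end and its tip points toward the robot. Next I go between the basket and the hook for a wrist view.

Call:
jog_arm([
  [[0.035, -0.022, -0.009], [0, 0, 0], 0.094],
  [[0.035, -0.022, -0.009], [0, 0, 0], 0.094],
  [[0.035, -0.022, -0.009], [0, 0, 0], 0.094],
  [[0.035, -0.022, -0.009], [0, 0, 0], 0.094],
  [[0.035, -0.022, -0.009], [0, 0, 0], 0.094],
  [[0.035, -0.022, -0.009], [0, 0, 0], 0.094],
  [[0.035, -0.022, -0.009], [0, 0, 0], 0.094],
  [[0.035, -0.022, -0.009], [0, 0, 0], 0.094],
  [[0.035, -0.022, -0.009], [0, 0, 0], 0.094],
  [[0.035, -0.022, -0.009], [0, 0, 0], 0.094],
  [[0.035, -0.022, -0.009], [0, 0, 0], 0.094],
  [[0.035, -0.022, -0.009], [0, 0, 0], 0.094],
  [[0.035, -0.022, -0.009], [0, 0, 0], 0.094],
  [[0.035, -0.022, -0.009], [0, 0, 0], 0.094],
])

```text
clock: 3.35
ee_pos: [546.7, -114.4, 332.0]
ee_rot: [0.99, 0.144, 0.0, 0.0]
ft_force: [0.4, 0.2, -0.2]
width: 0.995
```

Call:
jog_arm([
  [[0, 0, 0], [0, 0, -8.15], 0.094],
  [[0, 0, 0], [0, 0, -8.15], 0.094],
  [[0, 0, 0], [0, 0, -8.15], 0.094],
  [[0, 0, 0], [0, 0, -8.15], 0.094],
  [[0, 0, 0], [0, 0, -8.15], 0.094],
  [[0, 0, 0], [0, 0, -8.15], 0.094],
  [[0, 0, 0], [0, 0, -8.15], 0.094],
  [[0, 0, 0], [0, 0, -8.15], 0.094],
  [[0, 0, 0], [0, 0, -8.15], 0.094],
  [[0, 0, 0], [0, 0, 0], 0.094],
  [[0, 0, 0], [0, 0, 0], 0.094],
])

```text
clock: 4.45
ee_pos: [545.9, -115.9, 331.5]
ee_rot: [0.708, 0.706, -0.0, 0.0]
ft_force: [-0.3, -0.6, 0.4]
width: 1.002
```

```bash
cat > look.py <<'E'
from h import *
import pickle,sys
def look(tag,labels,cams=('wrist',)):
    t,r,s=pose(); print('clk',s['clock'],t.round(1),'yaw',np.degrees(np.arctan2(*r.as_matrix()[[1,0],0])).round(2),'zaxis',r.as_matrix()[:,2].round(4),'w',round(s['width']*94,1),'F',np.round(s['ft_force'],2))
    out={}
    for c in cams:
        t,r,s=pose(); p=arm.get_image(c); cv2.imwrite(f'pics/{c}_{tag}.png',p['image'])
        out[c]=(p,t,r.as_quat())
        for l,z in labels:
            for d in arm.landmark_of(p,l)[:3]:
                print(c,l,np.round(d['location'],1),round(d['conf'],2),onz(p,d['location'],z,(t,r)).round(1) if z is not None else '')
    pickle.dump(out,open(f'{tag}.pkl','wb'))
E
python3 - <<'E'
from look import *
look('a1',[('stand_top',20),('basket_grip',155),('basket_bail',122.5),('hook_seat',150),('hook',0),('loupe',0)],('wrist','top'))
E
```

```text
clk 4.45 [ 545.9 -115.9  331.5] yaw 89.78 zaxis [ 0.e+00 -1.e-04 -1.e+00] w 94.2 F [-0.34 -0.56  0.37]
wrist stand_top [264.5 276. ] 0.41 [ 467.9 -225.6   20. ]
wrist basket_grip [261.  293.4] 0.87 [ 484.8 -194.4  155. ]
wrist basket_bail [264.3 275.5] 0.77 [ 483.8 -187.5  122.5]
wrist basket_bail [197.9  96.4] 0.55 [425.8  -5.  122.5]
wrist hook_seat [437.8  90.4] 0.89 [649.   -3.5 150. ]
wrist hook_seat [259.7 291.9] 0.54 [ 482.8 -194.8  150. ]
wrist hook_seat [443.1 333.4] 0.3 [ 670.6 -242.2  150. ]
wrist hook [404.6 109.2] 0.64 [650.7  -9.7   0. ]
wrist loupe [367.  236.4] 0.89 [ 606.4 -176.3    0. ]
wrist loupe [439.5  90.5] 0.2 [694.5  13.9   0. ]
top stand_top [408.6 256.3] 0.63 [ 487.4 -200.    20. ]
top basket_grip [413.7 250.4] 0.89 [ 489.3 -191.4  155. ]
top basket_grip [245.  272.3] 0.65 [432.5 225.6 155. ]
top basket_bail [413.5 258.5] 0.75 [ 472.1 -196.1  122.5]
top hook_seat [337.3 187.6] 0.86 [647.5  -2.1 150. ]
top hook [335.1 199.7] 0.62 [645.1  -1.9   0. ]
top loupe [405. 259.] 0.23 [ 481.8 -193.2    0. ]
```

View pics/wrist_a1.png

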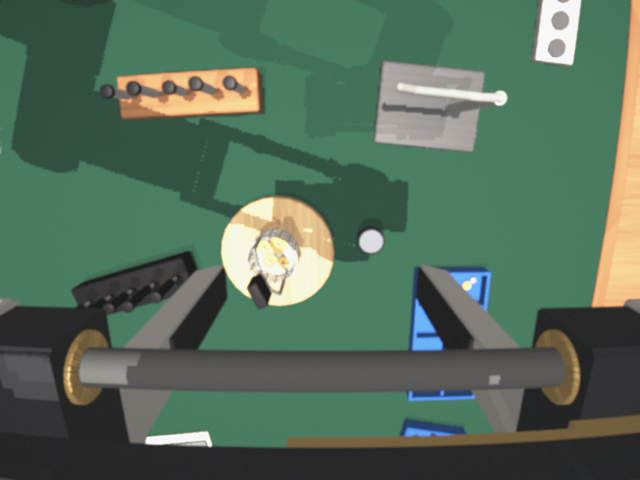

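Run:
```python
from h import *
import pickle
o=pickle.load(open('a1.pkl','rb')); p,t,q=o['wrist']; tp=(t,R.from_quat(q))
im=p['image']
cv2.imwrite('pics/c3.png',np.hstack([cv2.resize(im[190:320,215:345],(390,390),interpolation=2),cv2.resize(im[55:165,370:510],(400,390),interpolation=2)]))
P0=pickle.load(open('p0.pkl','rb'))[0]
for z in (158,): print(onz(p,(402,87),z,tp),onz(p,(500,97),z,tp))
# disc ellipse via mask
for name,cam_,pp,tt in (('wrist',p,p,tp),('top',P0['top'],P0['top'],None),('scene',P0['scene'],P0['scene'],None)):
    hsv=cv2.cvtColor(pp['image'],cv2.COLOR_BGR2HSV)
    m=cv2.inRange(hsv,(12,50,120),(32,255,255))
    n,l,st,c=cv2.connectedComponentsWithStats(m)
    for i in np.argsort(-st[1:,4])[:5]+1: print(name,st[i],c[i].round(1))
```

```text
[615.07088698  -2.02128355 158.        ] [703.24549237  -8.90320236 158.        ]
wrist [ 591    0   49  308 7832] [623.7 191.2]
wrist [ 116   67  144   52 4938] [192.  94.]
wrist [ 221  196  113  110 3530] [288.6 231.9]
wrist [ 64 334  20  70 608] [ 71.7 369.7]
wrist [256 235  33  34 521] [274.4 251.3]
top [    0     0   640   480 75419] [278.4  87.5]
top [ 294  355  115  122 4608] [346.9 397.4]
top [ 497  406  119   74 4261] [556.1 446.3]
top [ 406  365  108  115 3898] [452.2 428.5]
top [ 378  229   58   57 2239] [405.9 257.3]
scene [    0     0   387   217 17005] [215.3 112.8]
scene [  402   313   238   167 16451] [558.9 426.6]
scene [  406     0   234   246 10938] [545.  139.1]
scene [ 476    0  164   39 3183] [578.9  12.7]
scene [ 199  290   73   57 2930] [235.3 319.4]
```

View pics/c3.png

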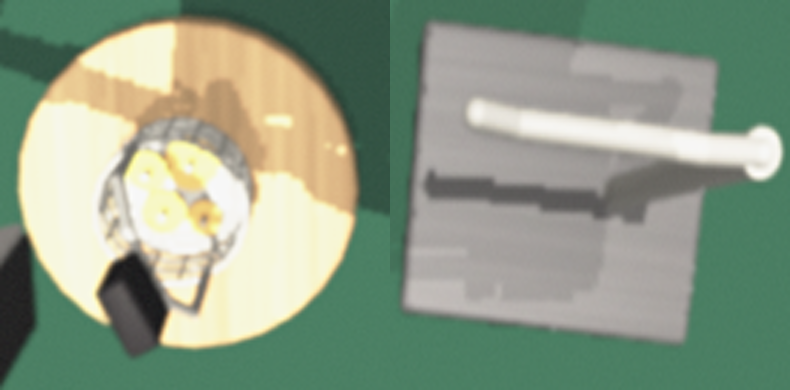

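Call:
jog_arm([
  [[-0.025, -0.02, 0.027], [0, 0, -7.5], 0.06],
  [[-0.028, -0.016, 0.027], [0, 0, -7.5], 0.06],
  [[-0.03, -0.012, 0.027], [0, 0, -7.5], 0.06],
  [[0, 0, 0], [0, 0, -7.5], 0.06],
  [[0, 0, 0], [0, 0, 0], 0.06],
  [[0, 0, 0], [0, 0, 0], 0.06],
])

```text
clock: 5.75
ee_pos: [510.1, -202.8, 250.9]
ee_rot: [0.502, 0.865, 0.0, 0.0]
ft_force: [0.1, 0.5, -0.2]
width: 0.641
```

Run:
```python
from look import *
look('a2',[('stand_top',20),('basket_grip',155),('basket_bail',122.5),('basket',20)])
```

```text
clk 5.75 [ 510.1 -202.8  250.9] yaw 119.8 zaxis [ 9.e-04 -2.e-04 -1.e+00] w 60.3 F [ 0.05  0.49 -0.2 ]
wrist basket_grip [300.  203.8] 0.59 [ 484.1 -189.4  155. ]
wrist basket_bail [300.2 195.3] 0.88 [ 482.1 -189.   122.5]
wrist basket [300.8 186.6] 0.56 [ 480.7 -196.3   20. ]
```

View pics/wrist_a2.png

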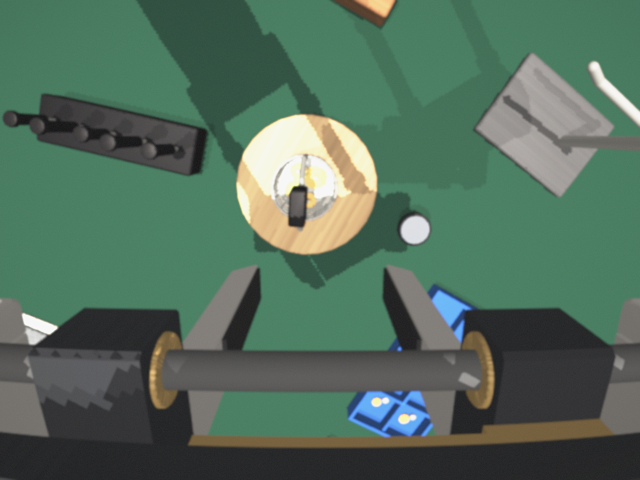

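Run:
```python
from h import *
import pickle
p,t,q=pickle.load(open('a2.pkl','rb'))['wrist']; tp=(t,R.from_quat(q))
im=p['image']
cv2.imwrite('pics/c4.png',cv2.resize(im[140:240,260:360],(600,600),interpolation=2))
def draw(C,yaw):
    c=[]
    for z in (15,-15):
        for a,b in ((6,13),(6,-13),(-6,-13),(-6,13)):
            x=C+np.array([a*np.cos(yaw)-b*np.sin(yaw),a*np.sin(yaw)+b*np.cos(yaw),z]); c.append(proj(p,x,tp))
    return np.array(c)
im2=cv2.resize(im[140:240,260:360],(600,600),interpolation=2)
for C,y,col in (((484,-189.5,155),26,(0,0,255)),((484,-189.5,155),32,(0,255,0))):
    k=((draw(np.array(C,float),np.radians(y))-[260,140]+.5)*6).astype(int)
    for f in (k[:4],k[4:]): cv2.polylines(im2,[f],True,col,1)
cv2.imwrite('pics/c5.png',im2)
```

```text
(no output)
```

View pics/c5.png

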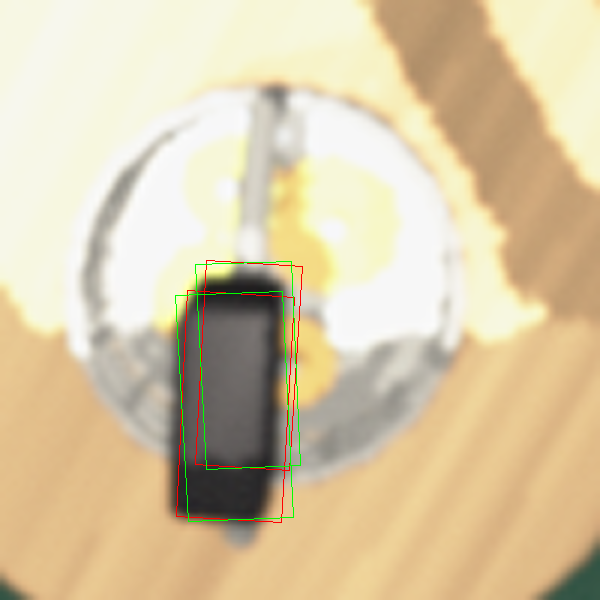

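The crop shows the grip's dark block spanning about (289–307, 184–226) px, with its wide side at about -66° world. So the tool yaw should be about 114°. The three views agree on its place within 4 mm. I'm descending to grip it.

Call:
jog_arm([
  [[0.012, -0.008, 0], [0, 0, 0], 0.06],
  [[0.0114, -0.008, 0], [0, 0, 0], 0.06],
  [[0, 0, 0], [0, 0, 5.8], 0.06],
  [[0, 0, 0.03], [0, 0, 0], 0.06],
  [[0, 0, 0.03], [0, 0, 0], 0.06],
  [[0, 0, 0.02], [0, 0, 0], 0.06],
  [[0, 0, 0.015], [0, 0, 0], 0.06],
  [[0, 0, 0.012], [0, 0, 0], 0.06],
  [[0, 0, 0], [0, 0, 0], 0.06],
  [[0, 0, 0], [0, 0, 0], 0.06],
])

```text
clock: 7.0
ee_pos: [484.1, -190.4, 144.0]
ee_rot: [0.544, 0.839, -0.0, 0.0]
ft_force: [-0.4, -0.3, 0.4]
width: 0.638
```

Run:
```python
from look import *
look('a3',[],('wrist','scene'))
o=pickle.load(open('a3.pkl','rb'))
s=o['scene'][0]['image'][190:350,150:310]; w=o['wrist'][0]['image']
cv2.imwrite('pics/c6.png',np.hstack([cv2.resize(s,(400,400),interpolation=2),cv2.resize(w[80:480,120:520],(400,400))]))
```

```text
clk 7.0 [ 484.1 -190.4  144. ] yaw 114.15 zaxis [ 5.e-04 -4.e-04 -1.e+00] w 60.0 F [-0.39 -0.26  0.35]
```

View pics/c6.png

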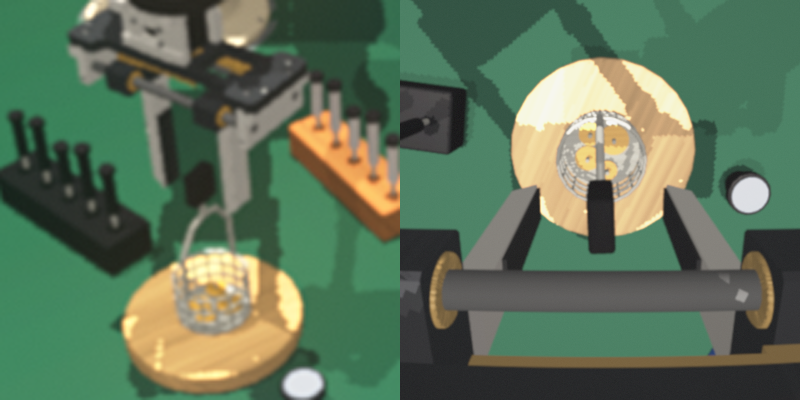

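Scene and wrist crops show the grip centred between the open fingers, at about (600,215) in the right half. Closing and lifting a little.

Call:
jog_arm([
  [[0, 0, 0], [0, 0, 0], 0.0],
  [[0, 0, 0], [0, 0, 0], 0.0],
  [[0, 0, 0], [0, 0, 0], 0.0],
  [[0, 0, 0], [0, 0, 0], 0.0],
  [[0, 0, 0], [0, 0, 0], 0.0],
  [[0, 0, 0], [0, 0, 0], 0.0],
  [[0, 0, 0], [0, 0, 0], 0.0],
  [[0, 0, -0.01], [0, 0, 0], 0.0],
  [[0, 0, -0.02], [0, 0, 0], 0.0],
  [[0, 0, -0.022], [0, 0, 0], 0.0],
  [[0, 0, 0], [0, 0, 0], 0.0],
  [[0, 0, 0], [0, 0, 0], 0.0],
])

```text
clock: 8.3
ee_pos: [484.2, -190.5, 195.6]
ee_rot: [0.543, 0.839, -0.0, 0.0]
ft_force: [-0.1, 0.9, -1.6]
width: 0.122
```

Run:
```python
from look import *
look('a4',[('hook_seat',150),('basket_bail',174),('basket',71)],('wrist','scene'))
```

```text
clk 8.3 [ 484.2 -190.5  195.6] yaw 114.16 zaxis [ 5.e-04 -4.e-04 -1.e+00] w 11.5 F [-0.08  0.94 -1.57]
wrist basket_bail [320.6 267.2] 0.67 [ 482.3 -189.2  174. ]
wrist basket [323.5 228.5] 0.98 [ 485.3 -190.5   71. ]
scene hook_seat [353.8 276.7] 0.83 [648.4  -6.3 150. ]
scene basket_bail [229.1 255.9] 0.64 [ 485.  -190.5  174. ]
scene basket [234.7 293.8] 0.82 [ 482.2 -186.7   71. ]
scene basket [473.3 304.9] 0.35 [780.1 202.8  71. ]
```

View pics/scene_a4.png

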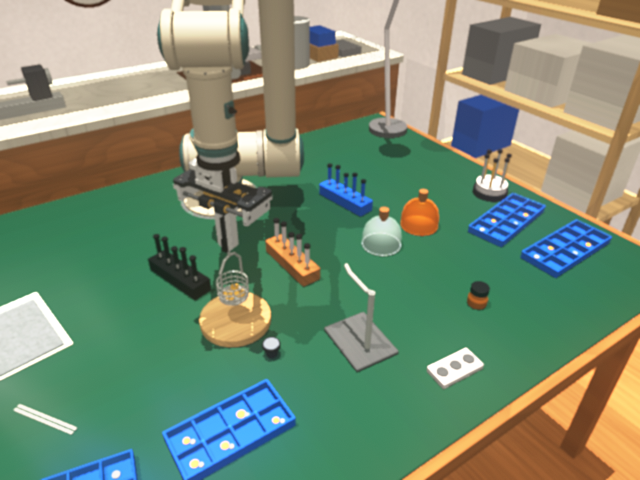

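View pics/wrist_a4.png

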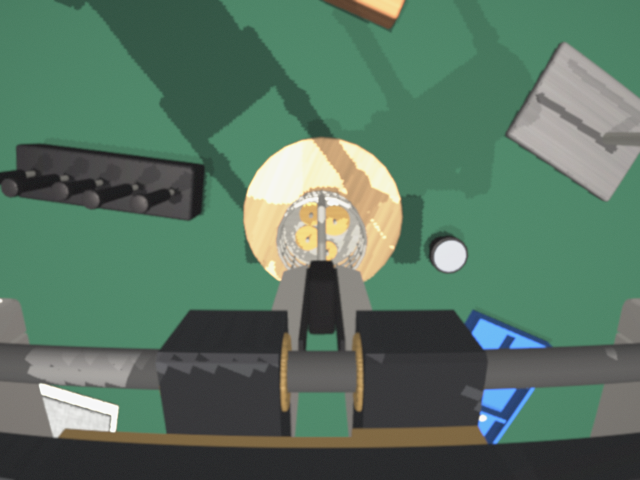

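The basket is held, with its underside about 50 mm clear of the base. Moving to a pre-insertion point about 75 mm before the seat, on the tip side, and turning the loop across the arm.

Call:
jog_arm([
  [[0.01, 0.0115, 0], [0, 0, 0], 0.0],
  [[0.02, 0.023, 0], [0, 0, 0], 0.0],
  [[0.02, 0.023, 0], [0, 0, 0], 0.0],
  [[0.02, 0.023, 0], [0, 0, 0], 0.0],
  [[0.02, 0.023, 0], [0, 0, 0], 0.0],
  [[0.02, 0.023, 0], [0, 0, 0], 0.0],
  [[0.02, 0.023, 0], [0, 0, 0], 0.0],
  [[0.01, 0.0115, 0], [0, 0, 0], 0.0],
  [[0, 0, 0], [0, 0, 4.9], 0.0],
  [[0, 0, 0], [0, 0, 4.9], 0.0],
  [[0, 0, 0], [0, 0, 4.9], 0.0],
  [[0, 0, 0], [0, 0, 4.9], 0.0],
  [[0, 0, 0], [0, 0, 4.9], 0.0],
  [[0, 0, 0], [0, 0, 4.9], 0.0],
  [[0, 0, 0], [0, 0, 0], 0.0],
  [[0, 0, 0], [0, 0, 0], 0.0],
])

```text
clock: 10.3
ee_pos: [573.7, 3.2, 195.4]
ee_rot: [0.738, 0.675, -0.0, -0.0]
ft_force: [-0.1, -0.2, -2.5]
width: 0.123
```

Run:
```python
from look import *
look('a5',[('hook_seat',150),('basket_bail',174),('basket',71),('hook',0)],('wrist','scene','top'))
o=pickle.load(open('a5.pkl','rb'))
s=o['scene'][0]['image'][180:380,260:460]; w=o['wrist'][0]['image']
cv2.imwrite('pics/c7.png',np.hstack([cv2.resize(s,(400,400),interpolation=2),cv2.resize(w[80:480,220:620],(400,400))]))
```

```text
clk 10.3 [573.7   3.2 195.4] yaw 84.86 zaxis [-3.e-04 -2.e-04 -1.e+00] w 11.6 F [-0.11 -0.19 -2.52]
wrist hook_seat [448.1 259.5] 0.65 [649.6  -5.6 150. ]
wrist basket_bail [320.8 268. ] 0.65 [572.2   4.3 174. ]
wrist basket [318.8 227.7] 0.68 [570.3   3.2  71. ]
wrist hook [400.8 212.1] 0.96 [650.1  -4.6   0. ]
scene hook_seat [357.2 276.9] 0.87 [652.6  -1.1 150. ]
scene hook_seat [292.9 265.2] 0.63 [553.  -86.1 150. ]
scene basket_bail [290.4 266. ] 0.7 [ 578.3 -106.6  174. ]
scene basket_bail [335.2 245.3] 0.63 [571.3   3.6 174. ]
scene hook [353.4 329.5] 0.96 [646.8   2.2   0. ]
top hook [409.2 256.6] 0.57 [ 488.4 -204.8    0. ]
```

View pics/c7.png

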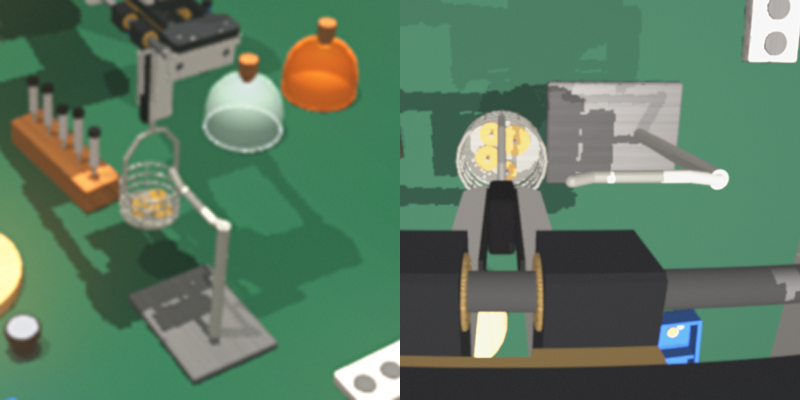

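Run:
```python
from h import *
import pickle
p,t,q=pickle.load(open('a5.pkl','rb'))['wrist']; tp=(t,R.from_quat(q))
for uv,z in (((391,262),160),((448,259),150),((536,260),160),((321,268),174)):
    w=onz(p,uv,z,tp); print(uv,w.round(1),'tool',tp[1].inv().apply(w-t).round(1))
cv2.imwrite('pics/c8.png',cv2.resize(p['image'][160:320,280:560],(784,448),interpolation=2))
```

```text
(391, 262) [ 6.128e+02 -5.000e-01  1.600e+02] tool [-0.2 39.3 35.4]
(448, 259) [649.5  -5.3 150. ] tool [-1.6 76.3 45.4]
(536, 260) [700.1  -7.5 160. ] tool [  0.7 126.8  35.4]
(321, 268) [572.3   4.3 174. ] tool [ 0.9 -1.5 21.4]
```

View pics/c8.png

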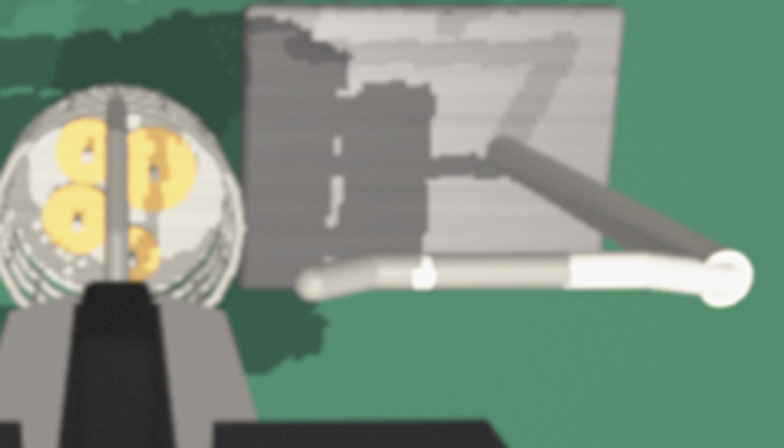

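The arm (tip at (391,262) px) lies along the tool's y within about 1 mm. The apex has about 12 mm clearance over the tip. Sliding in.

Call:
jog_arm([
  [[0, 0.01, 0], [0, 0, 0], 0.0],
  [[0, 0.015, 0], [0, 0, 0], 0.0],
  [[0, 0.015, 0], [0, 0, 0], 0.0],
  [[0, 0.015, 0], [0, 0, 0], 0.0],
  [[0, 0.012, 0], [0, 0, 0], 0.0],
  [[0, 0.008, 0], [0, 0, 0], 0.0],
  [[0, 0, 0], [0, 0, 0], 0.0],
])

```text
clock: 11.75
ee_pos: [649.6, -3.9, 195.0]
ee_rot: [0.739, 0.674, 0.0, 0.0]
ft_force: [-0.7, 1.2, -2.4]
width: 0.127
```

Run:
```python
from look import *
look('a6',[('hook_seat',150),('basket_bail',174)],('wrist','scene'))
o=pickle.load(open('a6.pkl','rb'))
s=o['scene'][0]['image'][180:380,260:460]; w=o['wrist'][0]['image']
cv2.imwrite('pics/c9.png',np.hstack([cv2.resize(s,(400,400),interpolation=2),cv2.resize(w[120:320,220:420],(400,400),interpolation=2)]))
```

```text
clk 11.75 [649.6  -3.9 195. ] yaw 84.75 zaxis [ 1.e-04 -1.e-04 -1.e+00] w 11.9 F [-0.68  1.15 -2.44]
wrist hook_seat [323.3 260.2] 0.89 [649.3  -6.  150. ]
wrist basket_bail [319.1 269.3] 0.69 [647.1  -3.3 174. ]
scene hook_seat [356.7 277.5] 0.92 [653.5  -3.  150. ]
scene basket_bail [355.6 266.5] 0.76 [648.4  -3.3 174. ]
```

View pics/c9.png

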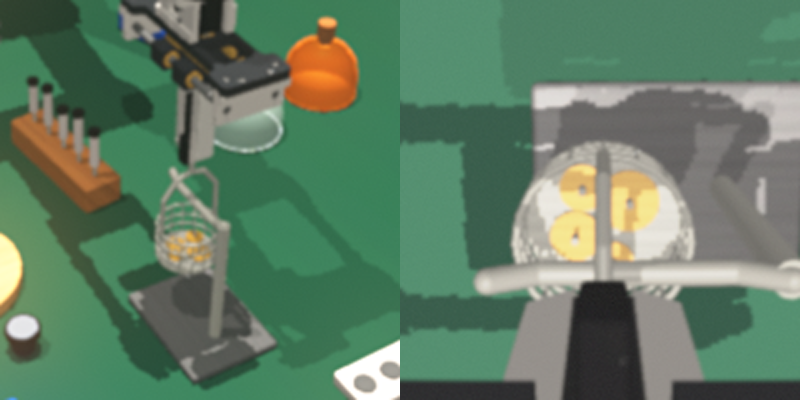

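The arm passes through the loop at mid-length. Lowering onto it.

Call:
jog_arm([
  [[0, 0, 0.01], [0, 0, 0], 0.0],
  [[0, 0, 0.01], [0, 0, 0], 0.0],
  [[0, 0, 0.002], [0, 0, 0], 0.0],
  [[0, 0, 0.001], [0, 0, 0], 0.0],
  [[0, 0, 0], [0, 0, 0], 0.0],
  [[0, 0, 0], [0, 0, 0], 0.0],
])

```text
clock: 12.65
ee_pos: [648.8, -3.8, 172.7]
ee_rot: [0.739, 0.674, 0.0, 0.0]
ft_force: [-0.0, 0.6, -1.4]
width: 0.128
```

Call:
jog_arm([
  [[0, 0, 0.001], [0, 0, 0], 0.0],
  [[0, 0, 0], [0, 0, 0], 0.0],
  [[0, 0, 0], [0, 0, 0], 0.0],
])

```text
clock: 12.95
ee_pos: [648.6, -3.7, 171.6]
ee_rot: [0.739, 0.674, 0.0, 0.0]
ft_force: [-0.3, -0.4, -2.3]
width: 0.123
```

Run:
```python
from look import *
look('a7',[],('scene',))
o=pickle.load(open('a7.pkl','rb'))
s=o['scene'][0]['image'][200:360,280:440]
cv2.imwrite('pics/c10.png',cv2.resize(s,(560,560),interpolation=2))
```

```text
clk 12.95 [648.6  -3.7 171.6] yaw 84.75 zaxis [ 2.e-04 -1.e-04 -1.e+00] w 11.5 F [-0.32 -0.43 -2.29]
```

View pics/c10.png

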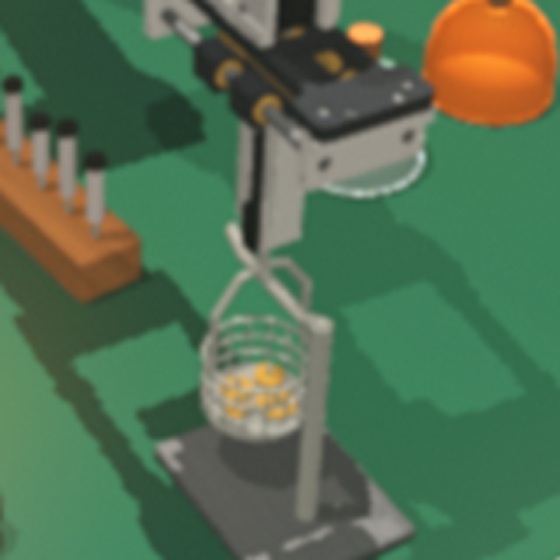

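Not yet clearly in contact (force noise is about 1 N). Lowering in small steps until the force rises.

Call:
jog_arm([
  [[0, 0, 0.001], [0, 0, 0], 0.0],
  [[0, 0, 0], [0, 0, 0], 0.0],
])

```text
clock: 13.2
ee_pos: [648.7, -3.8, 170.9]
ee_rot: [0.739, 0.674, 0.0, 0.0]
ft_force: [0.1, 0.6, 1.0]
width: 0.129
```

Call:
jog_arm([
  [[0, 0, 0.001], [0, 0, 0], 0.0],
  [[0, 0, 0], [0, 0, 0], 0.0],
])

```text
clock: 13.4
ee_pos: [648.8, -3.7, 170.7]
ee_rot: [0.739, 0.674, 0.0, 0.001]
ft_force: [-1.2, -0.4, 4.8]
width: 0.128
```

Seated: the vertical force went from -2.3 to +4.8 N. Releasing with a small opening.

Call:
jog_arm([
  [[0, 0, 0], [0, 0, 0], 0.02],
  [[0, 0, 0], [0, 0, 0], 0.03],
  [[0, 0, 0], [0, 0, 0], 0.036],
  [[0, 0, 0], [0, 0, 0], 0.036],
  [[0, 0, 0], [0, 0, 0], 0.036],
  [[0, 0, -0.01], [0, 0, 0], 0.036],
  [[0, 0, -0.015], [0, 0, 0], 0.036],
  [[0, 0, -0.03], [0, 0, 0], 0.036],
  [[0, 0, -0.04], [0, 0, 0], 0.036],
  [[0, 0, -0.03], [0, 0, 0], 0.036],
  [[0, 0, 0], [0, 0, 0], 0.036],
])

```text
clock: 14.5
ee_pos: [650.9, -3.9, 300.8]
ee_rot: [0.739, 0.674, 0.004, 0.004]
ft_force: [-0.2, -0.6, -0.6]
width: 0.378
```

Run:
```python
from look import *
look('a8',[('basket_bail',150),('hook_seat',150),('basket_grip',182),('dome_knob',95),('dome_rim',0),('stand_top',20)],('scene','wrist'))
o=pickle.load(open('a8.pkl','rb'))
s=o['scene'][0]['image'][200:360,280:440]
w=o['wrist'][0]['image'][100:340,200:440]
cv2.imwrite('pics/c11.png',np.hstack([cv2.resize(s,(400,400),interpolation=2),cv2.resize(w,(400,400),interpolation=2)]))
```

```text
clk 14.5 [650.9  -3.9 300.8] yaw 84.76 zaxis [ 0.0109 -0.0013 -0.9999] w 35.6 F [-0.23 -0.63 -0.61]
scene basket_bail [355.4 274.8] 0.62 [ 6.456e+02 -2.000e-01  1.500e+02]
scene hook_seat [355.9 281.4] 0.75 [661.8 -11.3 150. ]
scene basket_grip [354.4 264.6] 0.87 [650.3  -8.  182. ]
scene dome_knob [424.9 198.4] 0.82 [446.7 379.8  95. ]
scene dome_knob [382.  210.2] 0.71 [429.4 250.5  95. ]
scene dome_rim [417.2 223.9] 0.88 [425.3 387.3   0. ]
scene dome_rim [381.9 244.3] 0.61 [445.  246.5   0. ]
scene dome_rim [352.7 314. ] 0.27 [608.7  29.    0. ]
scene stand_top [233.8 316.8] 0.65 [ 492.6 -198.8   20. ]
wrist basket_bail [321.1 220. ] 0.88 [646.1  -1.4 150. ]
wrist hook_seat [327.5 225.5] 0.6 [651.1  -6.6 150. ]
wrist basket_grip [325.1 230.9] 0.98 [649.1  -3.5 182. ]
```

View pics/c11.png

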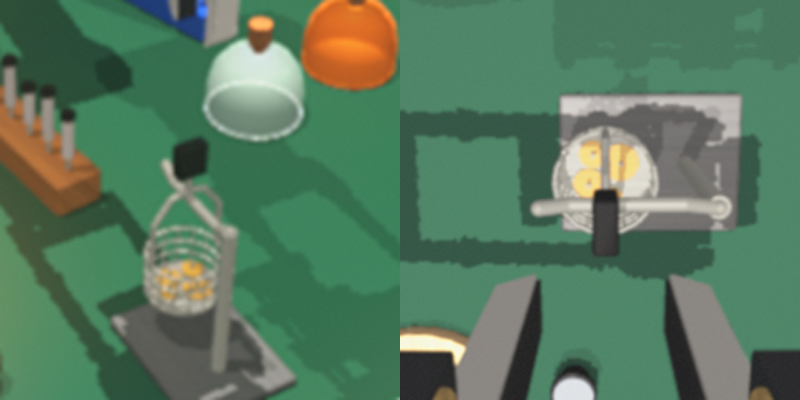

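The basket hangs free on the hook: in the wrist crop the loop crosses the arm at mid-length and the grip stands upright. Now over the clear dome.

Call:
jog_arm([
  [[0.012, -0.012, 0], [0, 0, 0], 0.05],
  [[0.024, -0.024, 0], [0, 0, 0], 0.05],
  [[0.024, -0.024, 0], [0, 0, 0], 0.05],
  [[0.024, -0.024, 0], [0, 0, 0], 0.05],
  [[0.024, -0.024, 0], [0, 0, 0], 0.05],
  [[0.024, -0.024, 0], [0, 0, 0], 0.05],
  [[0.024, -0.024, 0], [0, 0, 0], 0.05],
  [[0.024, -0.024, 0], [0, 0, 0], 0.05],
  [[0.024, -0.024, 0], [0, 0, 0], 0.05],
  [[0.024, -0.024, 0], [0, 0, 0], 0.05],
  [[0.008, -0.008, 0], [0, 0, 0], 0.05],
  [[0, 0, 0], [0, 0, 0], 0.05],
  [[0, 0, 0], [0, 0, 0], 0.05],
])

```text
clock: 16.5
ee_pos: [435.3, 252.4, 294.6]
ee_rot: [0.739, 0.674, 0.0, 0.001]
ft_force: [0.3, 0.1, 0.7]
width: 0.534
```

Run:
```python
from look import *
look('b1',[('dome_knob',95),('dome_rim',0),('rack',0)],('wrist','top'))
```

```text
clk 16.5 [435.3 252.4 294.6] yaw 84.78 zaxis [ 1.e-03 -8.e-04 -1.e+00] w 50.2 F [0.26 0.06 0.74]
wrist dome_knob [302.9  70.4] 0.76 [429.1 385.   95. ]
wrist dome_knob [328.3 220.7] 0.73 [440.1 241.3  95. ]
wrist rack [147.3 183.8] 0.79 [220.6 288.3   0. ]
top dome_knob [237.7 268.4] 0.97 [446.4 251.4  95. ]
top dome_knob [184.2 274.6] 0.73 [429.8 387.6  95. ]
top dome_knob [234.2 169.5] 0.44 [705.2 265.2  95. ]
top dome_rim [243.2 273.6] 0.55 [439.2 248.2   0. ]
top rack [328.8 294.3] 0.93 [384.2  14.6   0. ]
top rack [422.  329.1] 0.9 [ 292.4 -236.8    0. ]
top rack [226.3 353.7] 0.77 [224.  289.1   0. ]
```

View pics/wrist_b1.png

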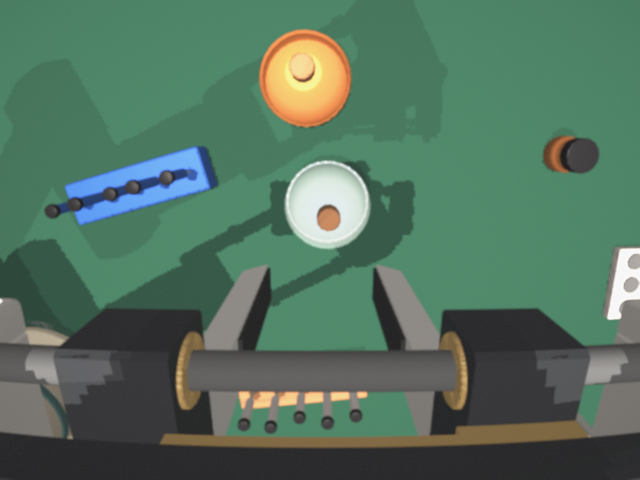

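View pics/top_b1.png

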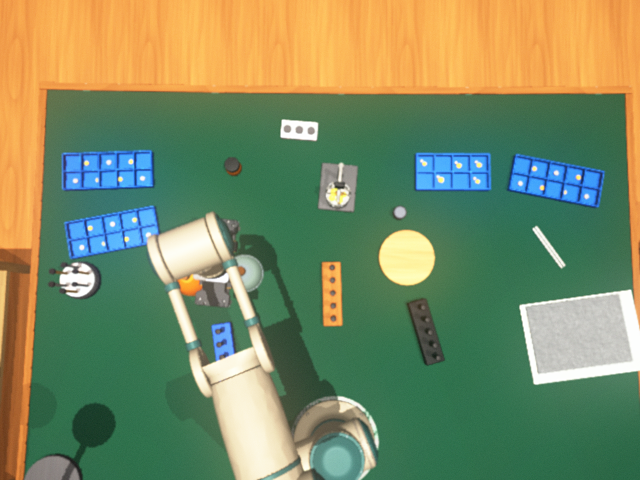

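In the wrist view the clear dome's rim is centred at (328,204) and its knob top at (328,218). The orange look-alike is at (305,78). The base is now empty in the top view at (407,257). Refining both positions from blobs.

Run:
```python
from h import *
import pickle
o=pickle.load(open('b1.pkl','rb')); p,t,q=o['wrist']; tp=(t,R.from_quat(q))
hsv=cv2.cvtColor(p['image'],cv2.COLOR_BGR2HSV)
m=cv2.inRange(hsv,(3,60,60),(20,255,255)); m[:150]=0;m[260:]=0
n,l,st,c=cv2.connectedComponentsWithStats(m)
for i in range(1,n):
    if st[i][4]>100: print(st[i],c[i].round(1),[onz(p,c[i],z,tp).round(1) for z in (95,108)])
def fit(pp,tt,z,rad,C0,uvs):
    pass
from scipy.optimize import least_squares
def ring(pp,tt,C,rad,z):
    a=np.linspace(0,2*np.pi,60,endpoint=False)
    return np.array([proj(pp,(C[0]+rad*np.cos(x),C[1]+rad*np.sin(x),z),tt) for x in a])
def fitring(pp,tt,C0,rad,z,nm):
    g=cv2.GaussianBlur(pp['image'],(3,3),0).astype(float)
    gm=sum(cv2.Sobel(g[:,:,k],cv2.CV_64F,1,0)**2+cv2.Sobel(g[:,:,k],cv2.CV_64F,0,1)**2 for k in range(3))**.5
    best=[]
    for dx in np.arange(-14,14.1,1):
        for dy in np.arange(-14,14.1,1):
            k=ring(pp,tt,(C0[0]+dx,C0[1]+dy),rad,z)
            v=cv2.remap(np.minimum(gm,200).astype(np.float32),k[:,0].astype(np.float32)[None],k[:,1].astype(np.float32)[None],1)
            best.append((v.mean(),C0[0]+dx,C0[1]+dy))
    best.sort(reverse=True); print(nm,np.round(best[:3],1).tolist())
fitring(p,tp,(438,250),50,0,'dome rim wrist')
T=o['top'][0]; fitring(T,None,(438,250),50,0,'dome rim top')
fitring(T,None,(489,-200),75,20,'stand top cam')
s=pickle.load(open('a8.pkl','rb'))['scene'][0]
fitring(s,None,(489,-200),75,20,'stand scene'); fitring(s,None,(440,248),50,0,'dome scene')
w,t2,q2=pickle.load(open('a4.pkl','rb'))['wrist']; fitring(w,(t2,R.from_quat(q2)),(489,-200),75,20,'stand wrist a4')
w,t2,q2=pickle.load(open('a2.pkl','rb'))['wrist']; fitring(w,(t2,R.from_quat(q2)),(489,-200),75,20,'stand wrist a2')
```

```text
[544 150  25  23 362] [554.1 160.2] [array([669.6, 282.7,  95. ]), array([661.7, 284.1, 108. ])]
[317 206  23  25 452] [328.2 217.9] [array([440.3, 244.1,  95. ]), array([440.3, 246.8, 108. ])]
dome rim wrist [[170.2, 440.0, 244.0], [165.8, 440.0, 245.0], [163.3, 441.0, 244.0]]
dome rim top [[185.2, 441.0, 242.0], [184.8, 441.0, 243.0], [184.8, 442.0, 242.0]]
stand top cam [[200.0, 487.0, -194.0], [200.0, 486.0, -192.0], [200.0, 486.0, -193.0]]
stand scene [[200.0, 489.0, -194.0], [200.0, 489.0, -195.0], [200.0, 488.0, -194.0]]
dome scene [[185.8, 444.0, 241.0], [185.3, 445.0, 242.0], [185.2, 445.0, 241.0]]
stand wrist a4 [[167.2, 486.0, -193.0], [166.3, 485.0, -193.0], [165.7, 486.0, -194.0]]
stand wrist a2 [[199.6, 486.0, -193.0], [199.5, 485.0, -193.0], [198.7, 486.0, -194.0]]
```

Call:
jog_arm([
  [[-0.007, 0.0055, 0.03], [0, 0, 0], 0.05],
  [[0, 0, 0.04], [0, 0, 0], 0.05],
  [[0, 0, 0.04], [0, 0, 0], 0.05],
  [[0, 0, 0.03], [0, 0, 0], 0.05],
  [[0, 0, 0.015], [0, 0, 0], 0.05],
  [[0, 0, 0], [0, 0, 0], 0.05],
  [[0, 0, 0], [0, 0, 0], 0.05],
])

```text
clock: 17.6
ee_pos: [440.5, 245.4, 139.8]
ee_rot: [0.739, 0.674, 0.0, 0.0]
ft_force: [-0.1, 0.8, -0.3]
width: 0.534
```

Run:
```python
from look import *
look('b2',[('dome_knob',95)],('wrist',))
p,t,q=pickle.load(open('b2.pkl','rb'))['wrist']; tp=(t,R.from_quat(q))
hsv=cv2.cvtColor(p['image'],cv2.COLOR_BGR2HSV)
m=cv2.inRange(hsv,(3,60,40),(20,255,255)); m[:150]=0;m[340:]=0
n,l,st,c=cv2.connectedComponentsWithStats(m)
for i in range(1,n):
    if st[i][4]>150: print(st[i],c[i].round(1),[onz(p,c[i],z,tp).round(1) for z in (95,108)])
cv2.imwrite('pics/c12.png',p['image'][100:420,160:480])
```

```text
clk 17.6 [440.5 245.4 139.8] yaw 84.74 zaxis [ 4.e-04  1.e-04 -1.e+00] w 50.2 F [-0.14  0.84 -0.33]
wrist dome_knob [277.3   7.2] 0.64 [428.4 386.5  95. ]
[ 304  237   39   46 1409] [323.3 259.3] [array([440.2, 243.9,  95. ]), array([440.5, 248. , 108. ])]
```

View pics/c12.png

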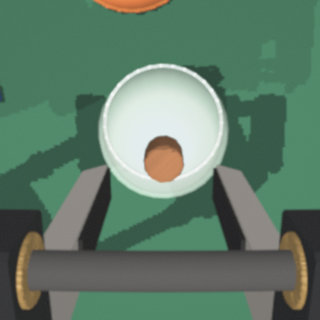

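Call:
jog_arm([
  [[0.001, 0, 0.02], [0, 0, 0], 0.05],
  [[0, 0, 0.02], [0, 0, 0], 0.05],
  [[0, 0, 0.012], [0, 0, 0], 0.05],
  [[0, 0, 0], [0, 0, 0], 0.05],
  [[0, 0, 0], [0, 0, 0], 0.0],
  [[0, 0, 0], [0, 0, 0], 0.0],
  [[0, 0, 0], [0, 0, 0], 0.0],
  [[0, 0, 0], [0, 0, 0], 0.0],
  [[0, 0, 0], [0, 0, 0], 0.0],
  [[0, 0, 0], [0, 0, 0], 0.0],
  [[0, 0, 0], [0, 0, 0], 0.0],
])

```text
clock: 18.8
ee_pos: [441.1, 246.6, 88.1]
ee_rot: [0.739, 0.674, 0.001, 0.001]
ft_force: [2.8, -0.2, 2.1]
width: 0.248
```

Gripped (about 23 mm). Lifting straight up.

Call:
jog_arm([
  [[0, 0, -0.005], [0, 0, 0], 0.0],
  [[0, 0, -0.015], [0, 0, 0], 0.0],
  [[0, 0, -0.025], [0, 0, 0], 0.0],
  [[0, 0, -0.025], [0, 0, 0], 0.0],
  [[0, 0, -0.025], [0, 0, 0], 0.0],
  [[0, 0, -0.025], [0, 0, 0], 0.0],
  [[0, 0, -0.025], [0, 0, 0], 0.0],
  [[0, 0, -0.01], [0, 0, 0], 0.0],
  [[0, 0, 0], [0, 0, 0], 0.0],
  [[0, 0, 0], [0, 0, 0], 0.0],
])

```text
clock: 19.8
ee_pos: [438.9, 246.0, 241.0]
ee_rot: [0.739, 0.674, -0.001, -0.001]
ft_force: [0.2, -0.4, -3.0]
width: 0.245
```

Run:
```python
from look import *
look('b3',[('dome_rim',155),('dome_knob',250),('rack',0)],('wrist','scene'))
```

```text
clk 19.8 [438.9 246.  241. ] yaw 84.76 zaxis [-0.0029 -0.0011 -1.    ] w 23.0 F [ 0.2  -0.37 -2.99]
wrist dome_knob [293.3  49.9] 0.79 [435.7 352.7 250. ]
wrist dome_knob [320.2 295.7] 0.6 [436.8 243.8 250. ]
wrist rack [298.3 394.9] 0.96 [385.6   5.1   0. ]
wrist rack [124.7 183.2] 0.65 [221.9 289.    0. ]
scene dome_rim [419.7 226.6] 0.93 [596.5 213.3 155. ]
scene dome_rim [384.7 193. ] 0.66 [443.4 241.5 155. ]
scene dome_rim [387.1 156.6] 0.44 [298.1 370.7 155. ]
scene dome_knob [386.4 156.7] 0.95 [438.  241.4 250. ]
scene rack [182.  277.5] 0.97 [ 286.3 -234.3    0. ]
scene rack [344.9 199.7] 0.69 [214.5 296.8   0. ]
scene rack [292.  263.9] 0.57 [386.1  10.    0. ]
```

View pics/scene_b3.png

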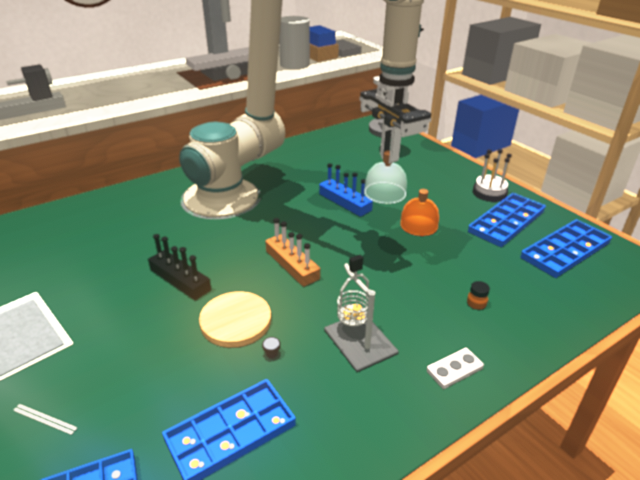

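View pics/wrist_b3.png

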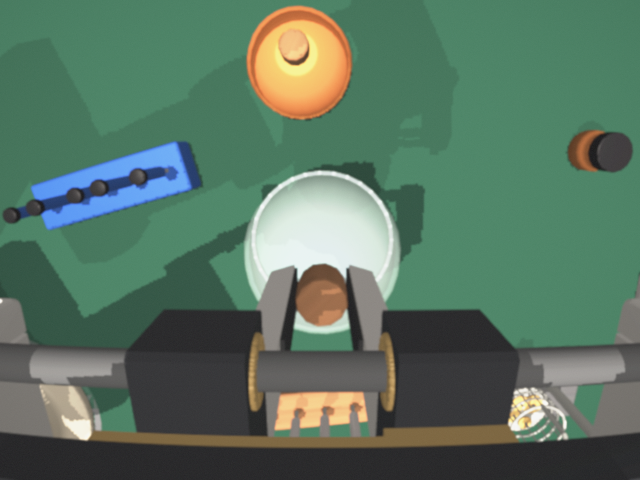

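The clear dome is held upright with its rim at about 153 mm, above the 108 mm drivers. Carrying it across the rack.

Call:
jog_arm([
  [[-0.01, 0.002, 0], [0, 0, 0], 0.0],
  [[-0.02, 0.004, 0], [0, 0, 0], 0.0],
  [[-0.025, 0.005, 0], [0, 0, 0], 0.0],
  [[-0.025, 0.005, 0], [0, 0, 0], 0.0],
  [[-0.025, 0.005, 0], [0, 0, 0], 0.0],
  [[-0.025, 0.005, 0], [0, 0, 0], 0.0],
  [[-0.025, 0.005, 0], [0, 0, 0], 0.0],
  [[-0.025, 0.005, 0], [0, 0, 0], 0.0],
  [[-0.025, 0.005, 0], [0, 0, 0], 0.0],
  [[-0.025, 0.005, 0], [0, 0, 0], 0.0],
  [[-0.025, 0.005, 0], [0, 0, 0], 0.0],
  [[-0.025, 0.005, 0], [0, 0, 0], 0.0],
  [[-0.025, 0.005, 0], [0, 0, 0], 0.0],
  [[-0.025, 0.005, 0], [0, 0, 0], 0.0],
  [[-0.025, 0.005, 0], [0, 0, 0], 0.0],
  [[-0.025, 0.005, 0], [0, 0, 0], 0.0],
  [[-0.025, 0.005, 0], [0, 0, 0], 0.0],
  [[-0.02, 0.004, 0], [0, 0, 0], 0.0],
  [[-0.008, 0.002, 0], [0, 0, 0], 0.0],
  [[0, 0, 0], [0, 0, 0], 0.0],
])

```text
clock: 22.2
ee_pos: [486.8, -193.8, 242.3]
ee_rot: [0.739, 0.673, -0.0, -0.0]
ft_force: [-0.0, 0.7, -2.3]
width: 0.248
```

Run:
```python
from look import *
look('b4',[('dome_rim',152),('dome_knob',247),('stand_top',20)],('wrist','scene','top'))
```

```text
clk 22.2 [ 486.8 -193.8  242.3] yaw 84.65 zaxis [-3.e-04  0.e+00 -1.e+00] w 23.3 F [-0.05  0.67 -2.32]
wrist dome_knob [320.  295.2] 0.93 [ 484.5 -197.6  247. ]
scene dome_rim [418.7 225.5] 0.83 [589.  217.7 152. ]
scene dome_rim [232.5 316.7] 0.47 [ 619.8 -251.5  152. ]
scene dome_knob [422.  196.4] 0.9 [611.3 191.4 247. ]
scene dome_knob [226.7 224.9] 0.81 [ 485.4 -188.2  247. ]
scene stand_top [231.3 312. ] 0.59 [ 476.6 -196.8   20. ]
top dome_rim [193.  276.9] 0.65 [420.6 353.6 152. ]
top dome_knob [419.5 249.2] 0.93 [ 482.5 -189.6  247. ]
top dome_knob [184.7 273.1] 0.61 [423.8 353.9 247. ]
top stand_top [408.2 256.5] 0.92 [ 486.8 -198.9   20. ]
```

View pics/scene_b4.png

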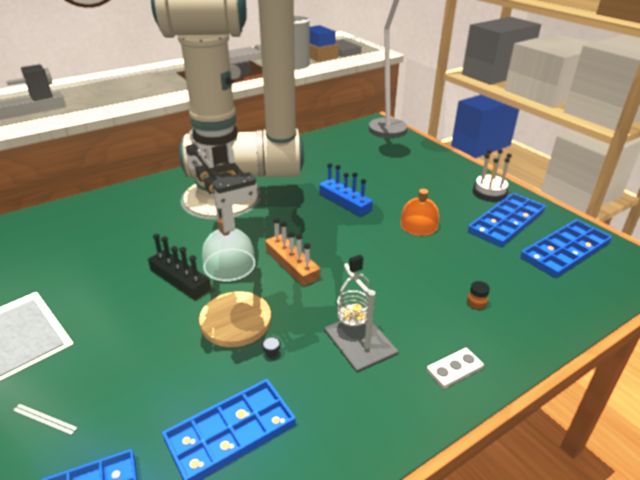

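View pics/wrist_b4.png

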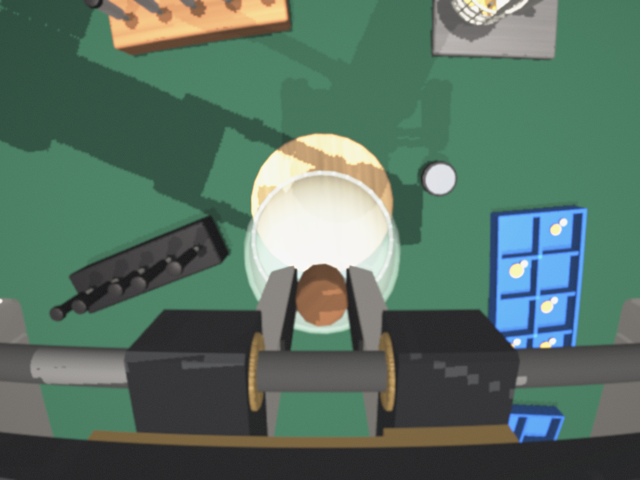

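```bash
cat > ring.py <<'E'
from h import *
import pickle
def ring(pp,tt,C,rad,z):
    a=np.linspace(0,2*np.pi,90,endpoint=False)
    return np.array([proj(pp,(C[0]+rad*np.cos(x),C[1]+rad*np.sin(x),z),tt) for x in a])
def fitring(pp,tt,C0,rad,z,nm,cap=120,rmax=465,span=12):
    g=cv2.GaussianBlur(pp['image'],(3,3),0).astype(float)
    gm=sum(cv2.Sobel(g[:,:,k],cv2.CV_64F,1,0)**2+cv2.Sobel(g[:,:,k],cv2.CV_64F,0,1)**2 for k in range(3))**.5
    gm=np.minimum(gm,cap).astype(np.float32)
    best=[]
    for dx in np.arange(-span,span+.1,1):
        for dy in np.arange(-span,span+.1,1):
            k=ring(pp,tt,(C0[0]+dx,C0[1]+dy),rad,z).astype(np.float32)
            v=cv2.remap(gm,k[None,:,0],k[None,:,1],1)
            best.append((v.mean(),C0[0]+dx,C0[1]+dy))
    best.sort(reverse=True); b=np.array(best[:8]); print(nm,b[0].round(1),'mean8',b[:,1:].mean(0).round(1))
    return b[0,1:]
E
python3 - <<'E'
from ring import *
o=pickle.load(open('b4.pkl','rb'))
for c in o:
    p,t,q=o[c]; tp=(t,R.from_quat(q)) if c=='wrist' else None
    fitring(p,tp,(487,-193),50,154,c+' rim'); fitring(p,tp,(487,-193),75,20,c+' stand')
s=o['scene'][0]; im=s['image'].copy()
for k in (ring(s,None,(486.5,-193.5),50,154),ring(s,None,(486.3,-193),75,20)):
    cv2.polylines(im,[np.round(k*16).astype(int)],True,(0,0,255),1,cv2.LINE_AA,4)
w,t,q=o['wrist']; im2=w['image'].copy(); tp=(t,R.from_quat(q))
for k in (ring(w,tp,(486.5,-193.5),50,154),ring(w,tp,(486.3,-193),75,20)):
    cv2.polylines(im2,[np.round(k*16).astype(int)],True,(0,0,255),1,cv2.LINE_AA,4)
cv2.imwrite('pics/c13.png',np.hstack([cv2.resize(im[200:360,150:310],(400,400),interpolation=2),cv2.resize(im2[120:340,220:440],(400,400),interpolation=2)]))
E
```

```text
wrist rim [  86.5  485.  -199. ] mean8 [ 485.8 -196.9]
wrist stand [ 102.5  486.  -193. ] mean8 [ 485.5 -193.1]
scene rim [ 113.  490. -193.] mean8 [ 489.2 -193.8]
scene stand [ 119.6  488.  -194. ] mean8 [ 488.1 -194.2]
top rim [ 102.2  494.  -181. ] mean8 [ 494.  -181.4]
top stand [ 104.5  485.  -190. ] mean8 [ 484.8 -190.6]
```

View pics/c13.png

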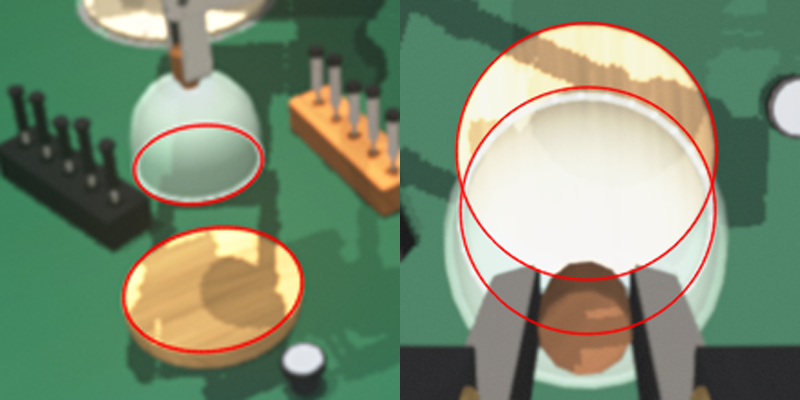

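Overlaid circles match the rim and the base in both views. Lowering partway, then comparing again.

Call:
jog_arm([
  [[0, 0, 0.01], [0, 0, 0], 0.0],
  [[0, 0, 0.02], [0, 0, 0], 0.0],
  [[0, 0, 0.02], [0, 0, 0], 0.0],
  [[0, 0, 0.02], [0, 0, 0], 0.0],
  [[0, 0, 0.015], [0, 0, 0], 0.0],
  [[0, 0, 0.01], [0, 0, 0], 0.0],
  [[0, 0, 0.005], [0, 0, 0], 0.0],
  [[0, 0, 0], [0, 0, 0], 0.0],
  [[0, 0, 0], [0, 0, 0], 0.0],
])

```text
clock: 23.7
ee_pos: [487.5, -193.1, 143.0]
ee_rot: [0.739, 0.674, 0.0, 0.001]
ft_force: [0.1, -0.5, -2.6]
width: 0.248
```

```bash
cat > chk.py <<'E'
from look import *
from ring import *
import sys
def chk(tag):
    look(tag,[],('wrist','scene','top'))
    o=pickle.load(open(tag+'.pkl','rb')); zr=o['wrist'][1][2]-88; print('rim z',zr)
    for c in o:
        p,t,q=o[c]; tp=(t,R.from_quat(q)) if c=='wrist' else None
        fitring(p,tp,(487,-193),50,zr,c+' rim',span=8); fitring(p,tp,(487,-193),75,20,c+' stand',span=8)
    ims=[]
    for c,(u,v,n) in (('scene',(165,230,140)),('wrist',(220,140,200))):
        p,t,q=o[c]; tp=(t,R.from_quat(q)) if c=='wrist' else None; im=p['image']; S=400/n
        im=cv2.resize(im[v:v+n,u:u+n],(400,400),interpolation=2)
        for rad,z,col in ((50,zr,(0,0,255)),(75,20,(255,0,0))):
            C=(t[0],t[1]) if rad==50 else (486.3,-193.3)
            k=(ring(p,tp,C,rad,z)-[u,v]+.5)*S
            cv2.polylines(im,[np.round(k*16).astype(int)],True,col,1,cv2.LINE_AA,4)
        ims.append(im)
    cv2.imwrite(f'pics/k_{tag}.png',np.hstack(ims))
chk(sys.argv[1])
E
python3 chk.py b5
```

```text
clk 23.7 [ 487.5 -193.1  143. ] yaw 84.75 zaxis [ 1.1e-03 -7.0e-04 -1.0e+00] w 23.4 F [ 0.05 -0.52 -2.6 ]
rim z 54.99632867476615
wrist rim [  86.8  486.  -198. ] mean8 [ 486.5 -196.6]
wrist stand [ 100.9  486.  -193. ] mean8 [ 485.5 -194.5]
scene rim [ 104.  480. -195.] mean8 [ 480.8 -193.8]
scene stand [ 115.  489. -192.] mean8 [ 488.5 -193.5]
top rim [  93.2  495.  -185. ] mean8 [ 493.6 -185.5]
top stand [ 113.7  482.  -194. ] mean8 [ 481.9 -194.1]
```

View pics/k_b5.png

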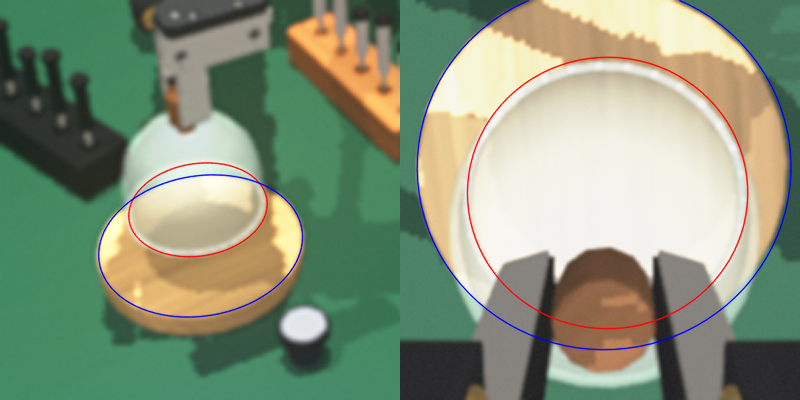

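The rim is within about 1.5 mm of the base axis. Lowering the last 24 mm in small steps.

Call:
jog_arm([
  [[0.001, 0, 0.005], [0, 0, 0], 0.0],
  [[0, 0, 0.008], [0, 0, 0], 0.0],
  [[0, 0, 0.006], [0, 0, 0], 0.0],
  [[0, 0, 0.003], [0, 0, 0], 0.0],
  [[0, 0, 0.002], [0, 0, 0], 0.0],
  [[0, 0, 0], [0, 0, 0], 0.0],
  [[0, 0, 0], [0, 0, 0], 0.0],
  [[0, 0, 0], [0, 0, 0], 0.0],
])

```text
clock: 24.65
ee_pos: [487.4, -191.9, 118.7]
ee_rot: [0.739, 0.674, 0.0, 0.0]
ft_force: [1.0, 0.9, -2.6]
width: 0.25
```

```bash
python3 chk.py b6
python3 - <<'E'
import pickle,cv2
o=pickle.load(open('b6.pkl','rb')); cv2.imwrite('pics/c14.png',cv2.resize(o['scene'][0]['image'][210:370,150:450],(800,427),interpolation=2))
E
```

```text
clk 24.65 [ 487.4 -191.9  118.7] yaw 84.75 zaxis [ 5.e-04 -4.e-04 -1.e+00] w 23.5 F [ 0.98  0.87 -2.64]
rim z 30.69403597004606
wrist rim [  85.7  486.  -197. ] mean8 [ 486.5 -195. ]
wrist stand [ 107.7  486.  -194. ] mean8 [ 485.5 -194.5]
scene rim [ 102.7  479.  -190. ] mean8 [ 479.5 -189.5]
scene stand [ 112.4  489.  -194. ] mean8 [ 488.9 -194.1]
top rim [  95.1  492.  -195. ] mean8 [ 491.9 -194.8]
top stand [ 115.7  483.  -194. ] mean8 [ 482.8 -194.2]
```

View pics/k_b6.png

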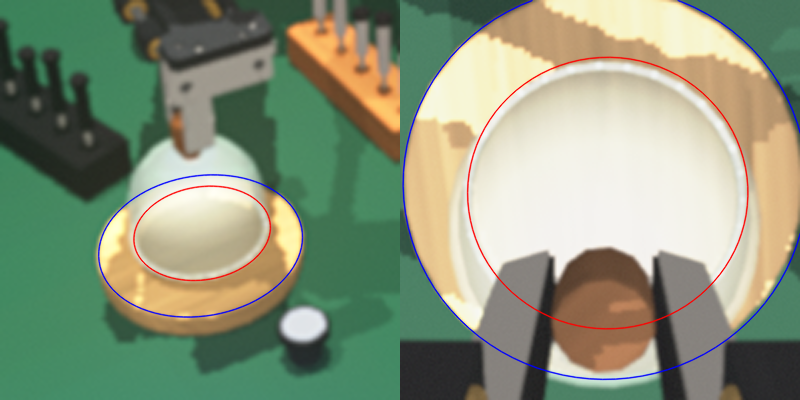

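View pics/c14.png

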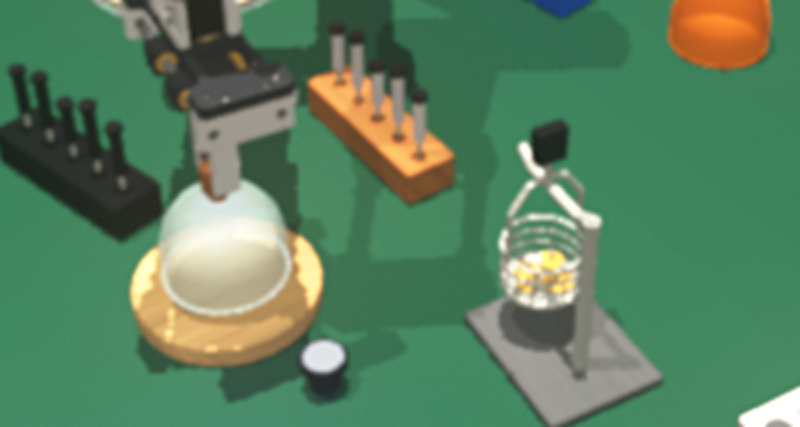

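Run:
```python
from look import *
print(arm.observe()['joint_vel'].round(4))
print(arm.finish_job())
```

```text
[-0.0008  0.0006  0.0004 -0.0008 -0.0001  0.    ]
the job is handed in; nothing more can be done
None
```

The basket is hanging on the hook and released. The dome is gripped and held about a centimetre above the wooden base, and I have handed the job in (it reports no verdict).

- **Basket:** I pinched it by its grip, slid its loop over the hook's tip and lowered it onto the arm. The vertical force turned from -2.3 N to +4.8 N as it seated. After I let go, the pictures showed it hanging upright with its loop at mid-arm.
- **Dome:** I took the clear dome by its knob (about 23 mm between the fingers) and carried it over the wooden rack with its rim at about 153 mm. The tallest driver reaches 108 mm.
- **Height and grip at hand-in:** The rim is about 10.7 mm above the base top. The tool is level to about 0.001 rad and the arm at rest. The only steady vertical force on the wrist was the dome's weight (-2.6 N), so nothing indicated contact.
- **Centring:** The rim is within about 2 mm of the base axis, judged from the wrist overlay and the arm's own position reading.
- **Bystanders:** The rack, loupe, jar and orange dome showed no change in the pictures. I did not measure the tray's or the jar's final position.

**Disagreements:** Automatic circle fits of the rim gave 7–9 mm offsets in x from the base in the last scene and top pictures. The scene fit puts the rim on one side of the base and the top fit on the other, so I put this down to poor contrast on the glass and a blocked view. The scene overlay agreed with the wrist picture, so I relied on those two. Before that, the cameras differed by 2–5 mm on the base and knob positions.

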